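# Prop the dust flap of the stock bin and weigh out a bottle

### The job

Stand the tall slim tin upright in the open pocket beside the stock bin, so that it pushes the metal tail of the spring flap down and keeps the clear flap propped open by itself. Then take the tall round bottle out of the bin and stand it upright on the pan of the scale, never letting it tip over, and leave the tin holding the flap open.

Things in the scene. Friction and masses are not known exactly. Their poses are not given: they have to be found in the camera images.
- pocket (a point): Where the tin goes: on the floor (6 mm above the table) of the bin's open pocket; x along the flap's hinge, y towards the tray, z up. Pocket inside: x -75 to 75, y -36 to 62 mm, low curbs (24 mm), tray wall at y = 62. Tray inside: x -122 to 122, y 68 to 199, floor level with the pocket's, rim 84 mm higher. It holds the bottle and a low square jar (46 x 46 x 48 mm), 110 mm apart along x.
- flap (a joint): Clear flap over the tray: 0 shut (level), 1.57 upright, at most 1.8 rad. Hinge along x at y = 62, z = 89 mm from point pocket; flap 139 mm long. Its tail, a dark plate 90 mm wide, 80 long, rises 18 degrees out over the pocket, tip at z = 114. Light spring shut (about 2 N at the tail). A tin lowered onto the tail swings it down and stands in front of it; the flap then opens to about 1.4.
- tin: The prop: tall slim closed tin, bare steel with a white band, 54 mm in diameter, 130 mm tall, about 0.4 kg, standing upright on the table. Origin: centre of its underside, z up. A short tin of the same width (65 mm tall) and a wide tin (96 mm across) are bystanders.
- bottle: The tall round bottle in the bin: brown glass with a white cap, 34 mm in diameter and 78 mm tall (one straight width for gripping), about 0.1 kg, standing upright on the tray floor, under the flap. Origin: centre of its underside, z up.
- pan (a point): Centre of the top face of the scale's round steel pan, 132 mm in diameter, 56 mm above the table; the scale is a low black fixed box under it.
There are look-alikes about, which are no part of the job. What is shaped like the tin but red is not meant.

How it is judged:
By the outcome, as a careful person would: the job done as asked, in the order asked, and still so for the second after the job is handed in, with the robot touching nothing.
It also fails if it takes over 69 s, if anything falls off the work surface, if the arm or the gripper's body presses on something with over 40 N, if the wrist force passes 120 N, or if a joint passes its speed limit or range.

### The arm

A 6-joint arm with a two-finger parallel gripper is mounted at the origin on the work surface. World frame = base frame: x ahead of the robot, y to its left, z up, the work surface at z = 0. Lengths are in m, angles in degrees, forces in N, time in s.
With the tool pointing down it reaches from about 0.375 to 0.9 m from the base axis. Payload 3.1 kg.
Tool frame: the origin (TCP) lies on the centre line of the jaws, within the pads' length; the fingertips stand 25 mm ahead of it and the grasp point (between the pads) lies 6 mm ahead of it; z points along the fingers, y is the line along which they close (so a half turn about z gives the same grasp; the last joint's range is limited). The gripper opens to 87 mm and grips with 3 to 60 N. Pads are 19 mm wide; open, the fingers measure 117 mm over their backs; the gripper's body (75 mm by 190 mm) begins 51 mm behind the grasp point.
Start: joints at [-76.862, 30.224, 82.088, -0, 67.689, -10.227], TCP at [0.248, -0.574, 0.248] pointing down, gripper open.
Joint ranges: [-176.69, 176.69], [-43.24, 126.21], [12.49, 139.97], [-82, 262], [0, 151.66], [-163.58, 163.58]. Speed limits (degrees/s): [159.86, 159.86, 180, 180, 180, 180].

### API

Orientations are given as a 3x3 rotation matrix whose columns are the frame's x, y, z axes.
In Python, from rig import * gives the robot as it stands.
- The arm moves only by the tool step_arm, never from a script. Its argument "steps" is a list of rows, each a list of 7 numbers: the shift along the tool's x, y, z normalised to -1 to 1, where 1 is 0.3 m, then the turn, a rotation vector about the tool's x, y, z normalised to -1 to 1, where 1 is 45 degrees, then the gripper's target within -1 to 1 (shut at 1, half-way at 0, fully open at -1). A call has 1 to 8 rows; each row is the pose to reach, as a shift and turn from the pose commanded when the call began, along the tool's axes at that moment; what a row does not reach only later rows make up. A row lasts 1/12 s, in which the tool goes at most 41.7 mm and 7.16 degrees, less where a joint would pass 70% of its speed; a pose out of reach is approached as far as the arm can. A call with a number of a shift or a turn outside -1 to 1 is refused whole. A call with a gripper value outside its range is refused whole. The fingers move at their own pace and stop on an object; the grip force is fixed at half the most. Time passes only in rows, so rows that repeat a pose let the fingers close. It gives the time, the measured TCP pose, the force, the opening and the grip force at its end, in the units of the state.
- read_state(): the state, without advancing time (a new reading comes with each control period).
- capture(name): name is "side" or "top" or "wrist"; returns a dict with "image" (384x512x3 uint8, red, green, blue), "vertical_fov" (degrees; the focal length in pixels is half the picture's height over the tangent of half this angle, whatever the lens; pixels are square), "cx", "cy" (the principal point, pixels), "world_from_camera" (4x4, takes a point from camera to world coordinates); the wrist camera has in their place "T_tool_cam" (4x4, takes a point from camera to tool coordinates, whose origin is the TCP and whose axes are the flange's). Camera axes: x right, y down, z forward; pixel columns grow to the right and rows downward; lengths in m; the calibration is good to about 2 mm. A picture is of the moment at which its call begins: read the wrist's pose just before it. There is no depth.
- hand_in(): hands the job in; it is judged then, once.
The state is a dict: "time_s": time; "joint_positions": joint angles; "qvel": joint speeds; "tau": joint torques, N m; "position": TCP position; "tcp_rot": TCP orientation; "force": force on the tool from outside, world axes, zero at the start; "moment": the same for the moment, N m; "opening": opening from 0.0 (shut) to 1.0 (fully open); "grasp_force": force on a finger pad.
Only numpy, scipy, OpenCV 4.12 (cv2) and the standard library are available. Lean on these libraries where they do the work, as an engineer would, in place of code of your own. Each camera call takes 0.05 s, during which the arm holds its last target. There are 200 camera calls.

## Working session

There is one attempt and no reset: what is moved stays moved. The work goes in short steps, Python scripts to look and compute and a tool call to move; the robot and the scene stay as the last step left them, time stands still between calls to the robot, and variables do not carry over. Pictures are saved under pics/ and viewed, at most 10 in all, crops included, and the job is handed in when it is done.

Besides the shell and the picture viewer there is one more tool, called after "Call:" by a JSON object that holds its "fn" and its "kwargs". step_arm: Moves the arm, as the interface text tells. Scaled input: -1 to 1 covers 0.3 m each way for a shift and 45 degrees each way for a turn. Its arguments: {"type":"object","properties":{"steps":{"type":"array"}},"required":["steps"]}

```bash
mkdir -p pics
cat > h.py <<'E'
from rig import *
import numpy as np, cv2
def cam(c):
    f=c["image"].shape[0]/2/np.tan(np.radians(c["vertical_fov"])/2)
    return f
def T(c,st=None):
    if "world_from_camera" in c: return np.array(c["world_from_camera"])
    M=np.eye(4);M[:3,:3]=np.array(st["tcp_rot"]);M[:3,3]=st["position"]
    return M@np.array(c["T_tool_cam"])
def ray(c,u,v,z,st=None):
    f=cam(c);W=T(c,st);d=W[:3,:3]@np.array([(u-c["cx"])/f,(v-c["cy"])/f,1]);o=W[:3,3]
    return o+d*(z-o[2])/d[2]
def proj(c,p,st=None):
    f=cam(c);q=np.linalg.inv(T(c,st))@np.r_[p,1];return np.array([c["cx"]+f*q[0]/q[2],c["cy"]+f*q[1]/q[2]])
def save(c,n): cv2.imwrite("pics/"+n,c["image"][:,:,::-1])
E
python3 - <<'E'
from h import *
import pickle
a=capture("top");b=capture("side");pickle.dump((a,b),open("c0.pkl","wb"))
im=np.vstack([a["image"],b["image"]])
cv2.imwrite("pics/top0.png",cv2.resize(a["image"][:,:,::-1],(800,600),interpolation=cv2.INTER_CUBIC));cv2.imwrite("pics/side0.png",cv2.resize(b["image"][:,:,::-1],(800,600),interpolation=cv2.INTER_CUBIC))
for c in(a,b): print(cam(c),np.round(T(c),3).tolist(),c["cx"],c["cy"])
s=read_state();print(s["tcp_rot"],s["opening"],s["time_s"])
E
```

```text
390.2531178343726 [[0.026, -0.994, 0.102, 0.391], [-1.0, -0.024, 0.017, 0.036], [-0.015, -0.102, -0.995, 1.264], [0.0, 0.0, 0.0, 1.0]] 258.81572486068427 185.1217182681202
409.1012409995499 [[-0.932, -0.21, 0.296, 0.202], [-0.363, 0.542, -0.758, 0.893], [-0.001, -0.813, -0.582, 0.724], [0.0, 0.0, 0.0, 1.0]] 256.00657940433615 194.62938277839004
[[ 9.18005944e-01  3.96566353e-01 -4.63502850e-04]
 [ 3.96566495e-01 -9.18004076e-01  1.87904268e-03]
 [ 3.19667599e-04 -1.90878205e-03 -9.99998127e-01]] 0.9978681940645083 0.1
```

View pics/top0.png

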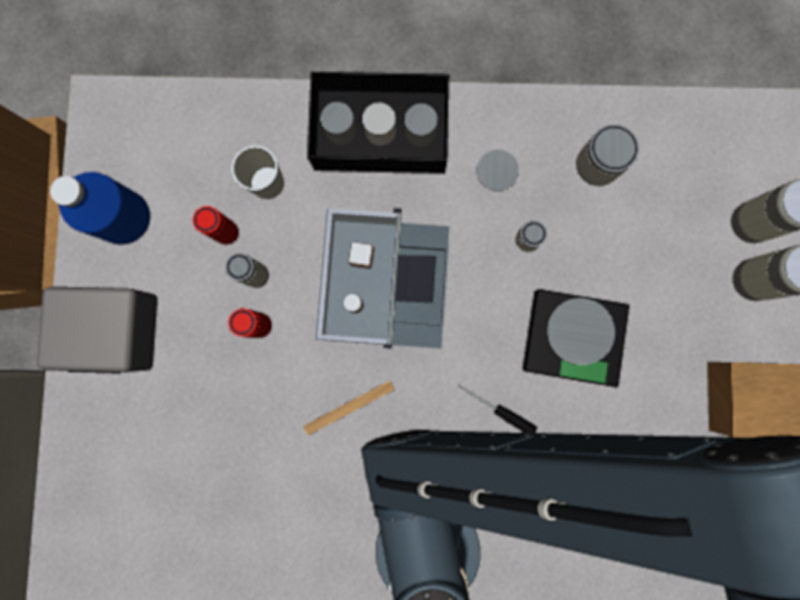

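View pics/side0.png

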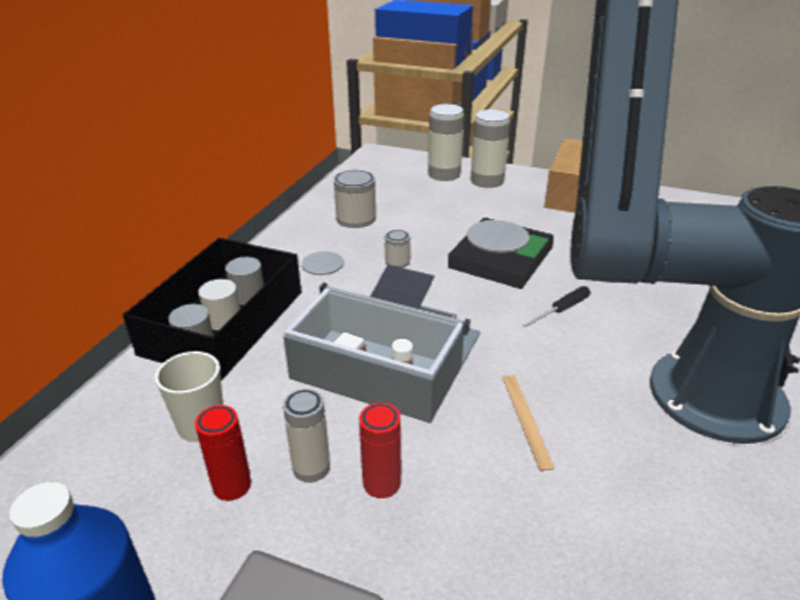

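Top view (800x600 px). Tin candidates:
- Bare steel tall tin at (240,268).
- Red look-alikes at (208,218) and (243,323).
- Short tin at (532,232).
- Wide tin at (612,150).
- Large jars at (790,205) and (790,270).

I choose (240,268). The bottle is the round white cap at (352,303), the jar is square at (360,254), and the pan is at (580,330). Next, a close crop to check.

Run:
```python
from h import *
import pickle
a,b=pickle.load(open("c0.pkl","rb"))
I=a["image"][:,:,::-1];J=b["image"][:,:,::-1]
# bin crop u195-295,v125-230 x5 ; tin top crop & side crop
A=cv2.resize(I[125:230,195:295],None,fx=5,fy=5,interpolation=cv2.INTER_CUBIC)
B=cv2.resize(I[155:190,140:180],None,fx=6,fy=6,interpolation=cv2.INTER_CUBIC)
C=cv2.resize(J[240:320,175:215],None,fx=3.8,fy=3.8,interpolation=cv2.INTER_CUBIC)
o=np.zeros((525,750,3),np.uint8);o[:,:500]=A;o[:210,505:745]=B;o[215:215+C.shape[0],505:505+C.shape[1]]=C
cv2.imwrite("pics/crop1.png",o)
k=1.5625
def P(n,x,y,z,c=a): print(n,np.round(ray(c,x/k,y/k,z),3))
P("tin top",240,268,.13);P("tin side",305,400,.13,b)
P("bottle",352,303,.084);P("jar",360,254,.054);P("bottle s",402,346,.084,b)
P("pan",580,330,.056);P("pan s",498,236,.056,b)
for n,x,y,z in [("r1",329,210,.09),("r2",400,211,.09),("r3",390,346,.09),("r4",318,340,.09),("p1",448,226,.03),("p2",441,347,.03)]:P(n,x,y,z)
P("red1",208,218,.13);P("red2",243,323,.13)
```

```text
tin top [0.54  0.367 0.13 ]
tin side [0.542 0.367 0.13 ]
bottle [0.483 0.158 0.084]
jar [0.584 0.149 0.054]
bottle s [0.483 0.164 0.084]
pan [ 0.443 -0.29   0.056]
pan s [ 0.438 -0.283  0.056]
r1 [0.664 0.209 0.09 ]
r2 [0.665 0.07  0.09 ]
r3 [0.401 0.082 0.09 ]
r4 [0.409 0.221 0.09 ]
p1 [ 0.65  -0.028  0.03 ]
p2 [ 0.402 -0.019  0.03 ]
red1 [0.634 0.433 0.13 ]
red2 [0.437 0.356 0.13 ]
```

View pics/crop1.png

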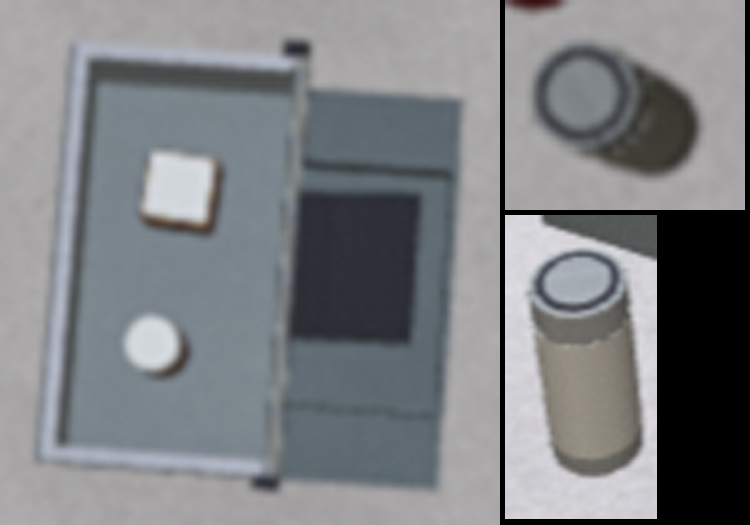

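The crop confirms the bare-steel tin: grey lid, pale band, not red. The tray, hinge and tail edges are also clear. Next I'll fix the bin frame from these corners and write a helper for move numbers.

```bash
cat >> h.py <<'E'
from scipy.spatial.transform import Rotation as R
def goal(p,yaw=None,tilt=0,s=None):
    """tool y at 'yaw' deg in world xy, z down, tilted about tool y; prints shift/turn in step units"""
    s=s or read_state();R0=np.array(s["tcp_rot"])
    d=R0.T@(np.array(p)-s["position"])
    r=np.zeros(3)
    if yaw is not None:
        a=np.radians(yaw);y=np.array([np.cos(a),np.sin(a),0]);z=np.array([0,0,-1.]);x=np.cross(y,z)
        Rt=np.c_[x,y,z]@R.from_euler('y',tilt,degrees=True).as_matrix()
        r=R.from_matrix(R0.T@Rt).as_rotvec(degrees=True)/45
    print("shift",np.round(d/.3,3),"turn",np.round(r,3),"rows",round(np.linalg.norm(d)/.0417,1),round(np.linalg.norm(r)*45/7.16,1))
def st():
    s=read_state();print("t",round(s["time_s"],2),"p",np.round(s["position"],4),"F",np.round(s["force"],1),"op",round(s["opening"],3),"gf",round(s["grasp_force"],1),"q",np.round(s["joint_positions"],1));return s
E
python3 - <<'E'
from h import *
import pickle
from scipy.optimize import least_squares
a,b=pickle.load(open("c0.pkl","rb"))
w=capture("wrist");print(np.round(w["T_tool_cam"],3).tolist())
# bin-frame points (pocket coords) <-> crop pixels
obs=[((-45,62-80*np.cos(np.radians(18)),114),(411,342)),((45,62-80*np.cos(np.radians(18)),114),(420,195)),
 ((-128,205,84),(40,460)),((128,205,84),(73,43)),((-128,62,84),(275,476)),((128,62,84),(305,57))]
def f(q):
    c,s=np.cos(q[2]),np.sin(q[2]);r=[]
    for p,px in obs:
        x,y,z=np.array(p)/1000
        u=proj(a,[q[0]+c*x-s*y,q[1]+s*x+c*y,.006+z]);r+=list(u-(195+px[0]/5,125+px[1]/5))
    return np.array(r)
o=least_squares(f,[.53,.01,-.04],loss='soft_l1');print(np.round(o.x,4),np.degrees(o.x[2]),np.round(f(o.x),1))
c,s=np.cos(o.x[2]),np.sin(o.x[2])
for n,p in dict(bottle=[.483,.160],jar=[.584,.149]).items():
    d=np.array(p)-o.x[:2];print(n,np.round([c*d[0]+s*d[1],-s*d[0]+c*d[1]],4))
for p in ([.248,-.574,.248],[.45,-.3,.3]):pass
goal([.42,-.36,.30],-35)
E
```

```text
[[0.0, -0.969, -0.248, 0.068], [1.0, -0.0, 0.002, 0.0], [-0.002, -0.248, 0.969, -0.137], [0.0, 0.0, 0.0, 1.0]]
[ 0.53    0.0132 -0.0429] -2.4564630248047123 [ 0.2  0.2  0.4 -0.6 -0.4  0.  -0.1  0.  -0.   0.1 -0.1  0.2]
bottle [-0.0533  0.1446]
jar [0.0481 0.1379]
shift [ 0.809 -0.425 -0.176] turn [-0.002 -0.001 -0.703] rows 6.7 4.4
```

Call:
{"fn": "step_arm", "kwargs": {"steps": [[0.81, -0.425, -0.176, 0, 0, -0.7, -1], [0.81, -0.425, -0.176, 0, 0, -0.7, -1], [0.81, -0.425, -0.176, 0, 0, -0.7, -1], [0.81, -0.425, -0.176, 0, 0, -0.7, -1], [0.81, -0.425, -0.176, 0, 0, -0.7, -1], [0.81, -0.425, -0.176, 0, 0, -0.7, -1], [0.81, -0.425, -0.176, 0, 0, -0.7, -1]]}}

```text
time_s: 0.73
position: [0.4219, -0.3572, 0.3009]
tcp_rot: [[0.574, 0.819, 0.001], [0.819, -0.574, 0.001], [0.001, -0.0, -1.0]]
force: [-0.1, -0.6, -0.3]
opening: 0.999
grasp_force: 0.0
```

Run:
```python
from h import *
st();goal([.5,-.09,.32],-2.5)
```

```text
t 0.73 p [ 0.4219 -0.3572  0.3009] F [-0.1 -0.6 -0.3] op 0.999 gf 0.0 q [-51.9  21.2  88.8   0.1  70.  -16.8]
shift [ 0.879 -0.298 -0.063] turn [ 0.    -0.002 -0.723] rows 6.7 4.5
```

Call:
{"fn": "step_arm", "kwargs": {"steps": [[0.88, -0.3, -0.063, 0, 0, -0.72, -1], [0.88, -0.3, -0.063, 0, 0, -0.72, -1], [0.88, -0.3, -0.063, 0, 0, -0.72, -1], [0.88, -0.3, -0.063, 0, 0, -0.72, -1], [0.88, -0.3, -0.063, 0, 0, -0.72, -1], [0.88, -0.3, -0.063, 0, 0, -0.72, -1], [0.88, -0.3, -0.063, 0, 0, -0.72, -1]]}}

```text
time_s: 1.32
position: [0.4988, -0.0892, 0.3194]
tcp_rot: [[0.046, 0.999, -0.0], [0.999, -0.046, 0.001], [0.001, -0.0, -1.0]]
force: [0.0, 0.5, -0.2]
opening: 0.999
grasp_force: 0.0
```

Run:
```python
from h import *
st();goal([.52,.18,.30],-2.5,15)
```

```text
t 1.32 p [ 0.4988 -0.0892  0.3194] F [ 0.   0.5 -0.2] op 0.999 gf 0.0 q [-22.8  16.2  93.4   0.1  70.4 -20.2]
shift [0.9   0.029 0.066] turn [ 0.     0.332 -0.003] rows 6.5 2.1
```

Call:
{"fn": "step_arm", "kwargs": {"steps": [[0.9, 0.03, 0.066, 0, 0.332, 0, -1], [0.9, 0.03, 0.066, 0, 0.332, 0, -1], [0.9, 0.03, 0.066, 0, 0.332, 0, -1], [0.9, 0.03, 0.066, 0, 0.332, 0, -1], [0.9, 0.03, 0.066, 0, 0.332, 0, -1], [0.9, 0.03, 0.066, 0, 0.332, 0, -1], [0.9, 0.03, 0.066, 0, 0.332, 0, -1]]}}

```text
time_s: 1.9
position: [0.5196, 0.1806, 0.299]
tcp_rot: [[0.044, 0.999, 0.01], [0.965, -0.045, 0.259], [0.259, -0.001, -0.966]]
force: [-0.3, 0.0, 0.3]
opening: 1.0
grasp_force: 0.0
```

Run:
```python
from h import *
st();goal([.541,.367,.24],-2.5,15)
```

```text
t 1.9 p [0.5196 0.1806 0.299 ] F [-0.3  0.   0.3] op 1.0 gf 0.0 q [-0.3 19.8 93.  16.3 67.4 -4.1]
shift [0.551 0.044 0.352] turn [-0.001 -0.001 -0.002] rows 4.7 0.0
```

Call:
{"fn": "step_arm", "kwargs": {"steps": [[0.55, 0.044, 0.352, 0, 0, 0, -1], [0.55, 0.044, 0.352, 0, 0, 0, -1], [0.55, 0.044, 0.352, 0, 0, 0, -1], [0.55, 0.044, 0.352, 0, 0, 0, -1], [0.55, 0.044, 0.352, 0, 0, 0, -1], [0.55, 0.044, 0.352, 0, 0, 0, -1], [0.55, 0.044, 0.352, 0, 0, 0, -1]]}}

```text
time_s: 2.48
position: [0.5415, 0.3637, 0.2385]
tcp_rot: [[0.043, 0.999, 0.009], [0.966, -0.044, 0.256], [0.257, -0.002, -0.967]]
force: [0.5, 0.2, 0.4]
opening: 0.999
grasp_force: 0.0
```

Run:
```python
from h import *
import pickle
s=st();c=capture("wrist");save(c,"w1.png");pickle.dump((c,s),open("w1.pkl","wb"))
print(proj(c,[.541,.367,.13],s))
goal([.541,.365,.111],-2.5,15)
```

```text
t 2.48 p [0.5415 0.3637 0.2385] F [0.5 0.2 0.4] op 0.999 gf 0.0 q [18.  30.5 85.  16.1 60.3 13.1]
[261.12843147 230.33717655]
shift [-0.102 -0.003  0.415] turn [-0.001  0.003 -0.004] rows 3.1 0.0
```

View pics/w1.png

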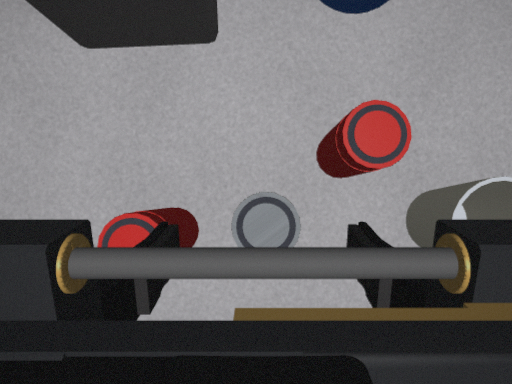

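Wrist view: the steel tin's lid is centred at about (266,226), between the fingers, with the predicted point at (261,230). The reds sit clear at (133,238) and (377,134).

Run:
```python
from h import *
import pickle
c,s=pickle.load(open("w1.pkl","rb"))
p=ray(c,266,226,.13,s);print(p)
goal([.539,.366,.111],-2.5,15)
```

```text
[0.54491091 0.37018184 0.13      ]
shift [-0.099 -0.01   0.416] turn [-0.001  0.003 -0.004] rows 3.1 0.0
```

Call:
{"fn": "step_arm", "kwargs": {"steps": [[-0.05, 0, 0.2, 0, 0, 0, -1], [-0.098, 0, 0.414, 0, 0, 0, -1], [-0.098, 0, 0.414, 0, 0, 0, -1], [-0.098, 0, 0.414, 0, 0, 0, -1], [-0.098, 0, 0.414, 0, 0, 0, 1], [-0.098, 0, 0.414, 0, 0, 0, 1], [-0.098, 0, 0.414, 0, 0, 0, 1], [-0.098, 0, 0.414, 0, 0, 0, 1]]}}

```text
time_s: 3.2
position: [0.545, 0.3664, 0.1161]
tcp_rot: [[0.045, 0.999, 0.019], [0.965, -0.048, 0.26], [0.26, 0.006, -0.966]]
force: [-0.1, 0.5, 0.3]
opening: 0.78
grasp_force: 0.0
```

Call:
{"fn": "step_arm", "kwargs": {"steps": [[0, 0, 0, 0, 0, 0, 1], [0, 0, 0, 0, 0, 0, 1], [0, 0, 0, 0, 0, 0, 1], [0, 0, 0, 0, 0, 0, 1]]}}

```text
time_s: 3.53
position: [0.5437, 0.3664, 0.1144]
tcp_rot: [[0.045, 0.999, 0.015], [0.965, -0.048, 0.259], [0.259, 0.003, -0.966]]
force: [-0.3, -1.3, 6.9]
opening: 0.61
grasp_force: 30.0
```

Run:
```python
from h import *
s=st();goal(s["position"]+np.array([0,0,.19]))
```

```text
t 3.53 p [0.5437 0.3664 0.1144] F [-0.3 -1.3  6.9] op 0.61 gf 30.0 q [18.2 40.  90.1 19.6 46.   7.7]
shift [ 0.164  0.002 -0.612] turn [0. 0. 0.] rows 4.6 0.0
```

Call:
{"fn": "step_arm", "kwargs": {"steps": [[0.03, 0, -0.11, 0, 0, 0, 1], [0.06, 0, -0.22, 0, 0, 0, 1], [0.09, 0, -0.34, 0, 0, 0, 1], [0.12, 0, -0.46, 0, 0, 0, 1], [0.15, 0, -0.58, 0, 0, 0, 1], [0.164, 0, -0.62, 0, 0, 0, 1], [0.164, 0, -0.62, 0, 0, 0, 1]]}}

```text
time_s: 4.12
position: [0.5445, 0.3664, 0.3095]
tcp_rot: [[0.044, 0.999, 0.02], [0.964, -0.047, 0.26], [0.261, 0.008, -0.965]]
force: [-0.0, 0.1, -2.5]
opening: 0.614
grasp_force: 30.0
```

Run:
```python
from h import *
s=st();goal([.537,.19,.30],-2.46,15)
```

```text
t 4.12 p [0.5445 0.3664 0.3095] F [-0.   0.1 -2.5] op 0.614 gf 30.0 q [18.2 26.3 80.3 15.  68.2 15.8]
shift [-0.577  0.003 -0.123] turn [ 0.012 -0.003 -0.003] rows 4.2 0.1
```

Call:
{"fn": "step_arm", "kwargs": {"steps": [[-0.12, 0, -0.03, 0, 0, 0, 1], [-0.24, 0, -0.06, 0, 0, 0, 1], [-0.36, 0, -0.08, 0, 0, 0, 1], [-0.48, 0, -0.1, 0, 0, 0, 1], [-0.577, 0, -0.123, 0.01, 0, 0, 1], [-0.577, 0, -0.123, 0.01, 0, 0, 1]]}}

```text
time_s: 4.62
position: [0.5328, 0.1836, 0.2925]
tcp_rot: [[0.052, 0.999, -0.001], [0.966, -0.05, 0.253], [0.253, -0.014, -0.967]]
force: [0.6, 1.8, -3.9]
opening: 0.612
grasp_force: 30.0
```

Run:
```python
from h import *
s=st();goal([.530,.0115,.275],-2.46,15)
```

```text
t 4.62 p [0.5328 0.1836 0.2925] F [ 0.6  1.8 -3.9] op 0.612 gf 30.0 q [ 0.2 21.6 91.2 15.9 68.  -2.9]
shift [-0.569  0.02  -0.089] turn [-0.015  0.008 -0.013] rows 4.1 0.1
```

Call:
{"fn": "step_arm", "kwargs": {"steps": [[-0.12, 0, -0.02, 0, 0, 0, 1], [-0.24, 0, -0.04, 0, 0, 0, 1], [-0.36, 0.01, -0.06, 0, 0, 0, 1], [-0.48, 0.02, -0.08, 0, 0, 0, 1], [-0.56, 0.02, -0.089, 0, 0, -0.005, 1], [-0.56, 0.02, -0.089, 0, 0, -0.005, 1], [-0.56, 0.02, -0.089, 0, 0, -0.005, 1], [-0.56, 0.02, -0.089, 0, 0, -0.005, 1]]}}

```text
time_s: 5.28
position: [0.5315, 0.0206, 0.2769]
tcp_rot: [[0.043, 0.999, 0.001], [0.965, -0.042, 0.259], [0.259, -0.01, -0.966]]
force: [0.3, 0.2, -3.6]
opening: 0.615
grasp_force: 30.0
```

Run:
```python
from h import *
s=st();c=capture("side");save(c,"s1.png")
f=lambda p:np.round(proj(c,p),0)
print("tin base pred",f([.53,.013,.15]),"top",f([.53,.013,.28]))
cv2.imwrite("pics/s1c.png",cv2.resize(c["image"][30:260,150:380,::-1],(600,600)))
goal([.530,.0115,.20],-2.46,15);goal([.530,.0115,.119],-2.46,15)
```

```text
t 5.28 p [0.5315 0.0206 0.2769] F [ 0.3  0.2 -3.6] op 0.615 gf 30.0 q [-17.6  21.8  93.9  15.3  69.6 -21.2]
tin base pred [261. 165.] top [262. 121.]
shift [-0.098 -0.002  0.241] turn [-0.012 -0.    -0.001] rows 1.9 0.1
shift [-0.167  0.     0.501] turn [-0.012 -0.    -0.001] rows 3.8 0.1
```

View pics/s1c.png

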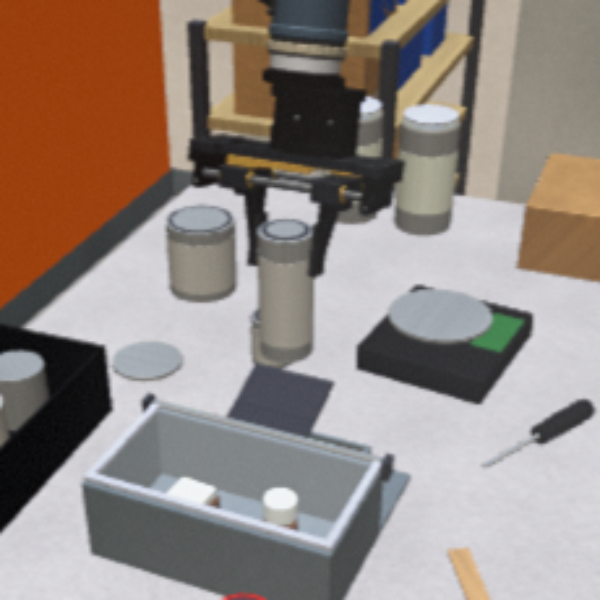

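The side view shows the tin upright in the fingers, its base at about crop (285,348), above the tail at (280,400). It is slightly too far in +y, so I correct that and lower.

Call:
{"fn": "step_arm", "kwargs": {"steps": [[-0.05, 0, 0.08, -0.012, 0, 0, 1], [-0.075, 0, 0.15, -0.012, 0, 0, 1], [-0.085, 0, 0.2, -0.012, 0, 0, 1], [-0.098, 0, 0.241, -0.012, 0, 0, 1], [-0.098, 0, 0.241, -0.012, 0, 0, 1], [-0.098, 0, 0.241, -0.012, 0, 0, 1]]}}

```text
time_s: 5.83
position: [0.5307, 0.0113, 0.2006]
tcp_rot: [[0.04, 0.999, 0.01], [0.965, -0.042, 0.258], [0.258, -0.0, -0.966]]
force: [-1.8, -1.8, -0.7]
opening: 0.619
grasp_force: 30.0
```

Run:
```python
from h import *
s=st();goal([.530,.0115,.125],-2.46,15)
```

```text
t 5.83 p [0.5307 0.0113 0.2006] F [-1.8 -1.8 -0.7] op 0.619 gf 30.0 q [-18.7  27.5  98.8  16.8  59.1 -25.6]
shift [-0.064 -0.002  0.243] turn [-0.001  0.001  0.001] rows 1.8 0.0
```

Call:
{"fn": "step_arm", "kwargs": {"steps": [[-0.012, 0, 0.04, 0, 0, 0, 1], [-0.02, 0, 0.08, 0, 0, 0, 1], [-0.03, 0, 0.12, 0, 0, 0, 1], [-0.042, 0, 0.16, 0, 0, 0, 1], [-0.052, 0, 0.2, 0, 0, 0, 1], [-0.064, 0, 0.243, 0, 0, 0, 1], [-0.064, 0, 0.243, 0, 0, 0, 1], [-0.064, 0, 0.243, 0, 0, 0, 1]]}}

```text
time_s: 6.5
position: [0.5322, 0.0103, 0.1257]
tcp_rot: [[0.041, 0.999, 0.014], [0.966, -0.043, 0.256], [0.257, 0.003, -0.966]]
force: [-0.5, -2.9, -4.5]
opening: 0.619
grasp_force: 30.0
```

Run:
```python
from h import *
s=st();goal(s["position"]+np.array([0,0,-.01]))
c=capture("side");cv2.imwrite("pics/s2c.png",cv2.resize(c["image"][30:260,150:380,::-1],(600,600)))
```

```text
t 6.5 p [0.5322 0.0103 0.1257] F [-0.5 -2.9 -4.5] op 0.619 gf 30.0 q [-18.7  34.4 101.9  19.   49.3 -29.5]
shift [-0.009 -0.     0.032] turn [0. 0. 0.] rows 0.2 0.0
```

View pics/s2c.png

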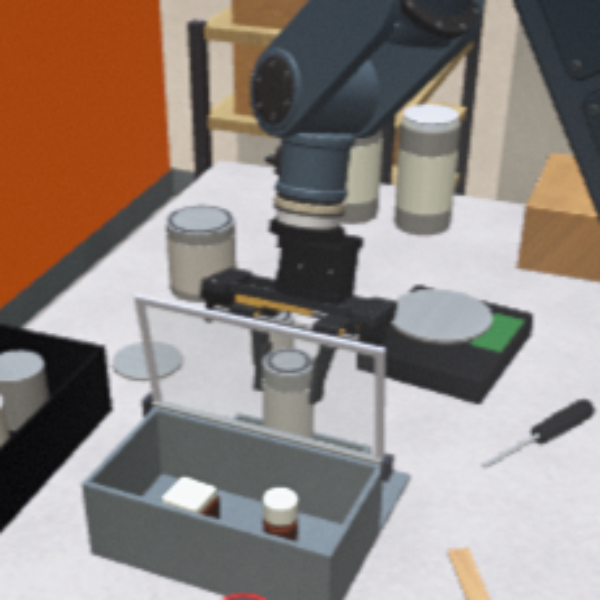

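The flap is up, the tail is down behind it, and the tin (crop 288,390) is upright. I lower it to the floor.

Call:
{"fn": "step_arm", "kwargs": {"steps": [[-0.002, 0, 0.006, 0, 0, 0, 1], [-0.003, 0, 0.011, 0, 0, 0, 1], [-0.005, 0, 0.017, 0, 0, 0, 1], [-0.005, 0, 0.017, 0, 0, 0, 1]]}}

```text
time_s: 6.88
position: [0.5324, 0.0101, 0.1205]
tcp_rot: [[0.042, 0.999, 0.015], [0.965, -0.045, 0.257], [0.258, 0.004, -0.966]]
force: [0.7, -1.8, -2.8]
opening: 0.615
grasp_force: 30.0
```

Call:
{"fn": "step_arm", "kwargs": {"steps": [[-0.001, 0, 0.005, 0, 0, 0, 1], [-0.002, 0, 0.008, 0, 0, 0, 1], [-0.002, 0, 0.008, 0, 0, 0, 1]]}}

```text
time_s: 7.13
position: [0.5326, 0.0106, 0.1203]
tcp_rot: [[0.042, 0.999, 0.016], [0.965, -0.045, 0.259], [0.26, 0.004, -0.966]]
force: [-1.0, -1.0, 14.1]
opening: 0.612
grasp_force: 30.0
```

Call:
{"fn": "step_arm", "kwargs": {"steps": [[0.001, 0, -0.004, 0, 0, 0, 0.9], [0, 0, -0.004, 0, 0, 0, -0.75], [0, 0, -0.004, 0, 0, 0, -0.75], [0, 0, -0.004, 0, 0, 0, -0.75], [0, 0, -0.004, 0, 0, 0, -0.75], [0, 0, -0.004, 0, 0, 0, -0.75]]}}

```text
time_s: 7.63
position: [0.5317, 0.01, 0.1185]
tcp_rot: [[0.042, 0.999, 0.013], [0.965, -0.044, 0.258], [0.258, 0.002, -0.966]]
force: [-0.0, 1.3, -0.3]
opening: 0.848
grasp_force: 0.0
```

Run:
```python
from h import *
s=st();goal(s["position"]+np.array([0,-.005,.19]))
```

```text
t 7.63 p [0.5317 0.01   0.1185] F [-0.   1.3 -0.3] op 0.848 gf 0.0 q [-18.8  35.2 102.2  19.4  48.5 -29.9]
shift [ 0.147  0.002 -0.616] turn [0. 0. 0.] rows 4.6 0.0
```

Call:
{"fn": "step_arm", "kwargs": {"steps": [[0.02, 0, -0.1, 0, 0, 0, -0.75], [0.07, 0, -0.3, 0, 0, 0, -0.75], [0.11, 0, -0.45, 0, 0, 0, -0.75], [0.147, 0, -0.616, 0, 0, 0, -0.75], [0.147, 0, -0.616, 0, 0, 0, -0.75], [0.147, 0, -0.616, 0, 0, 0, -0.75], [0.147, 0, -0.616, 0, 0, 0, -0.75]]}}

```text
time_s: 8.22
position: [0.5321, 0.0046, 0.3108]
tcp_rot: [[0.041, 0.999, 0.019], [0.966, -0.044, 0.256], [0.256, 0.008, -0.967]]
force: [0.4, -0.1, -0.9]
opening: 0.872
grasp_force: 0.0
```

Run:
```python
from h import *
s=st();c=capture("side");d=capture("top")
cv2.imwrite("pics/s3c.png",np.hstack([cv2.resize(c["image"][60:260,175:335,::-1],(400,500)),cv2.resize(d["image"][125:230,195:295,::-1],(400,500))]))
goal([.483,.150,.31],-2.46,-10)
```

```text
t 8.22 p [0.5321 0.0046 0.3108] F [ 0.4 -0.1 -0.9] op 0.872 gf 0.0 q [-19.3  19.3  91.7  15.   73.5 -21.7]
shift [ 0.461 -0.178  0.115] turn [ 0.    -0.555 -0.002] rows 3.7 3.5
```

View pics/s3c.png

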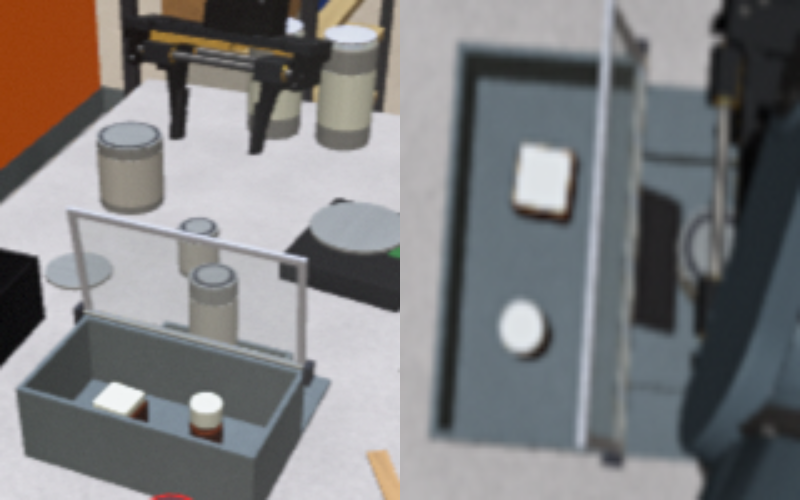

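The tin stands in the pocket and holds the flap up without help. The bottle at crop (523,328) hasn't moved. Next I move over the bottle.

Call:
{"fn": "step_arm", "kwargs": {"steps": [[0.12, -0.05, 0.0, 0, -0.14, 0, -0.6], [0.23, -0.09, 0.03, 0, -0.28, 0, -0.6], [0.35, -0.13, 0.08, 0, -0.42, 0, -0.6], [0.461, -0.178, 0.115, 0, -0.555, 0, -0.6], [0.461, -0.178, 0.115, 0, -0.555, 0, -0.6], [0.461, -0.178, 0.115, 0, -0.555, 0, -0.6], [0.461, -0.178, 0.115, 0, -0.555, 0, -0.6]]}}

```text
time_s: 8.9
position: [0.4829, 0.1506, 0.3089]
tcp_rot: [[0.04, 0.999, -0.009], [0.984, -0.041, -0.175], [-0.175, -0.002, -0.985]]
force: [-0.4, -0.5, -1.1]
opening: 0.798
grasp_force: 0.0
```

Run:
```python
from h import *
import pickle
s=st();c=capture("wrist");save(c,"w2.png");pickle.dump((c,s),open("w2.pkl","wb"))
print(proj(c,[.483,.160,.084],s))
goal([.483,.161,.17],-2.46,-10)
```

```text
t 8.9 p [0.4829 0.1506 0.3089] F [-0.4 -0.5 -1.1] op 0.798 gf 0.0 q [ 10.1  18.6  92.3 -10.4  71.7  16. ]
[262.04107658 125.72376638]
shift [ 0.12  -0.004  0.45 ] turn [-0.001  0.002 -0.002] rows 3.4 0.0
```

View pics/w2.png

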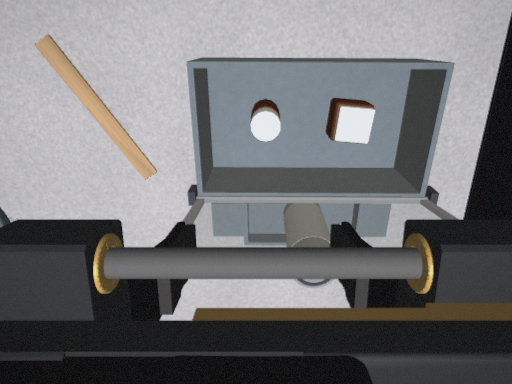

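Wrist view: the bottle cap is at (265,125), predicted (262,126), so about 3 mm more in x. The jar is at (353,122), well clear of the fingers. Descending now.

Call:
{"fn": "step_arm", "kwargs": {"steps": [[0.06, 0.001, 0.13, 0, 0, 0, -0.6], [0.1, 0.003, 0.26, 0, 0, 0, -0.6], [0.11, 0.003, 0.39, 0, 0, 0, -0.6], [0.12, 0.003, 0.45, 0, 0, 0, -0.6], [0.12, 0.003, 0.45, 0, 0, 0, -0.6], [0.12, 0.003, 0.45, 0, 0, 0, -0.6], [0.12, 0.003, 0.45, 0, 0, 0, -0.6]]}}

```text
time_s: 9.53
position: [0.4876, 0.1598, 0.1727]
tcp_rot: [[0.048, 0.999, -0.004], [0.984, -0.048, -0.174], [-0.174, 0.005, -0.985]]
force: [-0.1, -0.4, -0.1]
opening: 0.798
grasp_force: 0.0
```

Run:
```python
from h import *
s=st();goal([.485,.161,.067],-2.46,-10)
```

```text
t 9.53 p [0.4876 0.1598 0.1727] F [-0.1 -0.4 -0.1] op 0.798 gf 0.0 q [ 11.1  29.5 100.  -12.2  53.3  21.4]
shift [ 0.065 -0.01   0.346] turn [ 0.005 -0.    -0.007] rows 2.5 0.1
```

Call:
{"fn": "step_arm", "kwargs": {"steps": [[0.02, -0.003, 0.09, 0, 0, 0, -0.6], [0.035, -0.006, 0.18, 0, 0, 0, -0.6], [0.05, -0.01, 0.27, 0, 0, 0, -0.6], [0.065, -0.01, 0.346, 0, 0, 0, -0.6], [0.065, -0.01, 0.346, 0, 0, 0, -0.6], [0.065, -0.01, 0.346, 0, 0, 0, -0.6], [0.065, -0.01, 0.346, 0, 0, 0, -0.6]]}}

```text
time_s: 10.12
position: [0.4851, 0.1628, 0.0681]
tcp_rot: [[0.045, 0.999, -0.001], [0.984, -0.045, -0.173], [-0.173, 0.007, -0.985]]
force: [-0.2, 0.7, 0.3]
opening: 0.799
grasp_force: 0.0
```

Call:
{"fn": "step_arm", "kwargs": {"steps": [[0, 0, 0, 0, 0, 0, 0.0], [0, 0, 0, 0, 0, 0, 0.0], [0, 0, 0, 0, 0, 0, 0.3], [0, 0, 0, 0, 0, 0, 0.6], [0, 0, 0, 0, 0, 0, 1], [0, 0, 0, 0, 0, 0, 1], [0, 0, 0, 0, 0, 0, 1], [0, 0, 0, 0, 0, 0, 1]]}}

```text
time_s: 10.78
position: [0.4837, 0.1628, 0.0663]
tcp_rot: [[0.044, 0.999, -0.004], [0.984, -0.044, -0.174], [-0.174, 0.003, -0.985]]
force: [1.2, 0.3, 2.5]
opening: 0.381
grasp_force: 30.0
```

Run:
```python
from h import *
s=st();goal(s["position"]+np.array([0,0.002,.235]))
```

```text
t 10.78 p [0.4837 0.1628 0.0663] F [1.2 0.3 2.5] op 0.381 gf 30.0 q [ 11.5  39.9 103.8 -15.4  39.6  26.2]
shift [-0.13   0.002 -0.773] turn [0. 0. 0.] rows 5.6 0.0
```

Call:
{"fn": "step_arm", "kwargs": {"steps": [[-0.01, 0, -0.06, 0, 0, 0, 1], [-0.03, 0, -0.16, 0, 0, 0, 1], [-0.05, 0, -0.28, 0, 0, 0, 1], [-0.07, 0, -0.4, 0, 0, 0, 1], [-0.09, 0, -0.52, 0, 0, 0, 1], [-0.11, 0, -0.64, 0, 0, 0, 1], [-0.13, 0, -0.76, 0, 0, 0, 1], [-0.13, 0, -0.773, 0, 0, 0, 1]]}}

```text
time_s: 11.45
position: [0.4856, 0.1655, 0.3076]
tcp_rot: [[0.046, 0.999, 0.007], [0.984, -0.044, -0.172], [-0.171, 0.015, -0.985]]
force: [1.2, 0.4, -1.5]
opening: 0.385
grasp_force: 30.0
```

Run:
```python
from h import *
s=st();goal([.47,.16,.345]);goal([.46,-.07,.36],-2.46,0)
```

```text
t 11.45 p [0.4856 0.1655 0.3076] F [ 1.2  0.4 -1.5] op 0.385 gf 30.0 q [ 11.7  19.   91.9 -10.3  71.   17.8]
shift [-0.042 -0.049 -0.12 ] turn [0. 0. 0.] rows 1.0 0.0
shift [-0.806 -0.048 -0.038] turn [ 0.019  0.219 -0.003] rows 5.8 1.4
```

Call:
{"fn": "step_arm", "kwargs": {"steps": [[-0.02, 0, -0.1, 0, 0, 0, 1], [-0.04, 0, -0.148, 0, 0, 0, 1], [-0.15, -0.01, -0.14, 0, 0, 0, 1], [-0.28, -0.02, -0.12, 0, 0, 0, 1], [-0.41, -0.03, -0.09, 0, 0, 0, 1], [-0.54, -0.035, -0.07, 0, 0, 0, 1], [-0.67, -0.04, -0.05, 0, 0, 0, 1], [-0.8, -0.048, -0.02, 0, 0, 0, 1]]}}

```text
time_s: 12.12
position: [0.4568, -0.071, 0.3483]
tcp_rot: [[0.043, 0.999, -0.006], [0.984, -0.044, -0.174], [-0.174, 0.002, -0.985]]
force: [-0.1, 0.3, -0.9]
opening: 0.382
grasp_force: 30.0
```

Run:
```python
from h import *
s=st();goal([.443,-.284,.26],-2.46,-10);goal([.443,-.284,.26])
```

```text
t 12.12 p [ 0.4568 -0.071   0.3483] F [-0.1  0.3 -0.9] op 0.382 gf 30.0 q [-16.8  10.5  97.2 -10.3  70.  -10.9]
shift [-0.649 -0.015  0.413] turn [ 0.002  0.    -0.001] rows 5.5 0.0
shift [-0.649 -0.015  0.413] turn [0. 0. 0.] rows 5.5 0.0
```

Call:
{"fn": "step_arm", "kwargs": {"steps": [[-0.12, 0, 0.04, 0, 0, 0, 1], [-0.24, 0, 0.1, 0, 0, 0, 1], [-0.36, -0.01, 0.18, 0, 0, 0, 1], [-0.48, -0.01, 0.27, 0, 0, 0, 1], [-0.58, -0.015, 0.36, 0, 0, 0, 1], [-0.64, -0.017, 0.41, 0, 0, 0, 1], [-0.651, -0.02, 0.413, 0, 0, 0, 1], [-0.651, -0.02, 0.413, 0, 0, 0, 1]]}}

```text
time_s: 12.78
position: [0.441, -0.2837, 0.2588]
tcp_rot: [[0.047, 0.999, -0.009], [0.984, -0.048, -0.171], [-0.171, -0.001, -0.985]]
force: [0.2, 0.6, -1.1]
opening: 0.388
grasp_force: 30.0
```

Run:
```python
from h import *
s=st();c=capture("side");cv2.imwrite("pics/s4c.png",cv2.resize(c["image"][40:240,175:375,::-1],(600,600),interpolation=cv2.INTER_CUBIC))
goal([.441,-.285,.125],-2.46,-10)
```

```text
t 12.78 p [ 0.441  -0.2837  0.2588] F [ 0.2  0.6 -1.1] op 0.388 gf 30.0 q [-40.8  20.3  98.9  -9.5  55.1 -33. ]
shift [ 0.069 -0.002  0.444] turn [-0.    -0.002 -0.004] rows 3.2 0.0
```

View pics/s4c.png

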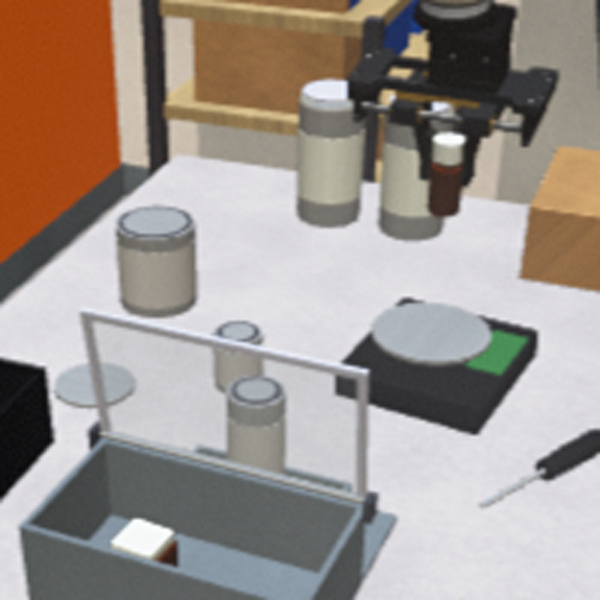

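The bottle is upright in the fingers at crop (445,175), the flap is still propped, and the pan is below at (432,330).

Call:
{"fn": "step_arm", "kwargs": {"steps": [[0.02, 0, 0.1, 0, 0, 0, 1], [0.04, 0, 0.2, 0, 0, 0, 1], [0.05, 0, 0.3, 0, 0, 0, 1], [0.06, 0, 0.37, 0, 0, 0, 1], [0.065, 0, 0.42, 0, 0, 0, 1], [0.069, 0, 0.444, 0, 0, 0, 1], [0.069, 0, 0.444, 0, 0, 0, 1], [0.069, 0, 0.444, 0, 0, 0, 1]]}}

```text
time_s: 13.5
position: [0.4434, -0.2852, 0.1269]
tcp_rot: [[0.043, 0.999, -0.004], [0.984, -0.043, -0.175], [-0.175, 0.003, -0.985]]
force: [-0.9, -0.4, -1.2]
opening: 0.381
grasp_force: 30.0
```

Call:
{"fn": "step_arm", "kwargs": {"steps": [[0.002, 0, 0.01, 0, 0, 0, 1], [0.003, 0, 0.018, 0, 0, 0, 1], [0.003, 0, 0.018, 0, 0, 0, 1], [0.003, 0, 0.018, 0, 0, 0, 1]]}}

```text
time_s: 13.83
position: [0.4429, -0.2861, 0.1212]
tcp_rot: [[0.044, 0.999, -0.004], [0.984, -0.044, -0.175], [-0.175, 0.003, -0.985]]
force: [-1.2, 0.4, -0.2]
opening: 0.384
grasp_force: 30.0
```

Call:
{"fn": "step_arm", "kwargs": {"steps": [[0.001, 0, 0.006, 0, 0, 0, 1], [0.001, 0, 0.011, 0, 0, 0, 1], [0.001, 0, 0.011, 0, 0, 0, 1], [0.001, 0, 0.011, 0, 0, 0, 1]]}}

```text
time_s: 14.17
position: [0.4426, -0.2863, 0.1173]
tcp_rot: [[0.044, 0.999, -0.005], [0.984, -0.045, -0.174], [-0.174, 0.002, -0.985]]
force: [-0.4, 0.3, -1.3]
opening: 0.384
grasp_force: 30.0
```

Call:
{"fn": "step_arm", "kwargs": {"steps": [[0, 0, 0.004, 0, 0, 0, 1], [0, 0, 0.004, 0, 0, 0, 1], [0, 0, 0.004, 0, 0, 0, 1]]}}

```text
time_s: 14.42
position: [0.4428, -0.2866, 0.1163]
tcp_rot: [[0.044, 0.999, -0.005], [0.984, -0.044, -0.174], [-0.174, 0.003, -0.985]]
force: [-0.4, 0.4, 0.6]
opening: 0.382
grasp_force: 30.0
```

Call:
{"fn": "step_arm", "kwargs": {"steps": [[0, 0, 0.004, 0, 0, 0, 1], [0, 0, 0.004, 0, 0, 0, 1], [0, 0, 0.004, 0, 0, 0, 1]]}}

```text
time_s: 14.67
position: [0.4428, -0.2866, 0.1162]
tcp_rot: [[0.044, 0.999, -0.005], [0.984, -0.044, -0.175], [-0.175, 0.003, -0.985]]
force: [-1.7, 2.6, 8.7]
opening: 0.387
grasp_force: 30.0
```

Call:
{"fn": "step_arm", "kwargs": {"steps": [[0, 0, -0.003, 0, 0, 0, 1], [0, 0, -0.003, 0, 0, 0, 0.1], [0, 0, -0.003, 0, 0, 0, -0.1], [0, 0, -0.003, 0, 0, 0, -0.4], [0, 0, -0.003, 0, 0, 0, -0.5], [0, 0, -0.003, 0, 0, 0, -0.5], [0, 0, -0.003, 0, 0, 0, -0.5]]}}

```text
time_s: 15.25
position: [0.4427, -0.2865, 0.1158]
tcp_rot: [[0.044, 0.999, -0.005], [0.984, -0.044, -0.174], [-0.174, 0.002, -0.985]]
force: [-0.4, -0.6, -0.1]
opening: 0.712
grasp_force: 0.0
```

Call:
{"fn": "step_arm", "kwargs": {"steps": [[-0.01, 0, -0.05, 0, 0, 0, -0.5], [-0.025, 0, -0.14, 0, 0, 0, -0.5], [-0.045, 0, -0.26, 0, 0, 0, -0.5], [-0.065, 0, -0.38, 0, 0, 0, -0.5], [-0.085, 0, -0.49, 0, 0, 0, -0.5], [-0.085, 0, -0.49, 0, 0, 0, -0.5], [-0.085, 0, -0.49, 0, 0, 0, -0.5], [-0.085, 0, -0.49, 0, 0, 0, -0.5]]}}

```text
time_s: 15.92
position: [0.4418, -0.2855, 0.2646]
tcp_rot: [[0.044, 0.999, -0.006], [0.984, -0.044, -0.173], [-0.174, 0.002, -0.985]]
force: [-0.8, -1.3, -0.8]
opening: 0.751
grasp_force: 0.0
```

Run:
```python
from h import *
s=st();c=capture("side");cv2.imwrite("pics/s5c.png",cv2.resize(c["image"][40:240,175:375,::-1],(600,600),interpolation=cv2.INTER_CUBIC))
```

```text
t 15.92 p [ 0.4418 -0.2855  0.2646] F [-0.8 -1.3 -0.8] op 0.751 gf 0.0 q [-40.9  19.9  98.5  -9.4  55.7 -33.4]
```

View pics/s5c.png

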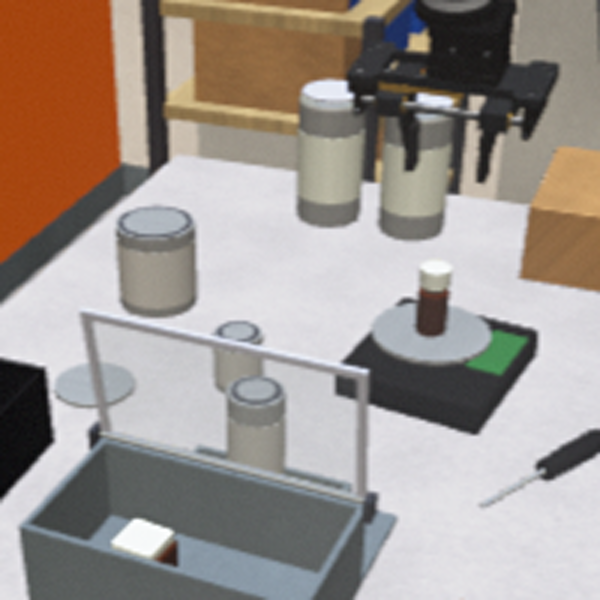

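The bottle stands upright at the pan's centre, crop (432,300). The tin at (257,425) still holds the flap open, and the gripper is clear.

```bash
python3 -c "
from rig import *
print(hand_in())"
```

```text
the job is handed in; nothing more can be done
None
```

I handed the job in at about 16 s of the 69 s allowed: the tin stands in the pocket holding the flap open, and the bottle stands upright on the scale pan with the gripper clear; the hand-in returned no verdict.

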